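Proof-load a bangle on the bench tester

TASK

Put this bangle under proof load: draw the bolt fully back out of the channel, push the slide with the bangle home until the sprung pawl clicks in behind its head, then wind the handwheel clockwise until the tip of the sprung gauge arm stands in line with the index mark, never running more than a centimetre past it. Then throw the lock lever fully over, and leave the index mark and the other things on the bench where they are.

Things in the scene. Friction and masses are not known exactly. Their poses are not given: they have to be found in the camera images.
- tester: Fixed tester on a dark steel bed 320 x 370 mm, top 12 mm above the bench. 'tester' below means this frame (mm): origin at bench height, z up, turned only about the vertical; bed x -120..200, y -190..180. Handwheel axis at (35, 85), gauge arm pivot (105, 115), lock lever (30, -115), index and pointer about x 130..180, y -50..-110.
- slide: Loose steel slide in the channel, 70 (x) x 120 (y) x 18 mm, 0.55 to 1.05 kg, carrying a brass bangle 68 mm across. Origin: centre of its underside, y toward the stop. Full-width head at y 15..60; behind it the -x side is cut away 18 mm for the pawl. Pushed along tester +y with 5 to 12 N. Home: origin at tester y -12 (held by the pawl) to -7 (at the stop). Bangle top 35 mm above the underside.
- bolt (a joint): Sliding steel bolt across the channel at tester y = -20 mm, moves along tester +x. 0 = fully in, its end at the middle of the channel, blocking the slide; 0.045 m = fully drawn back, clear of the channel. Stiff, about 2 N, stays where left.
- bolt_peg (a point): Centre of the top of the bolt's upright round peg, 16 mm diameter, about 85 mm above the bench, free from 29 mm above the bench up. Pushing the peg along tester +x draws the bolt.
- pawl (a joint): Sprung pawl in the channel's -x wall, hinged upright at tester (-106, -66), pointing to the stop. 0 = sprung in (tip juts about 13 mm into the channel); about 0.16 rad while the slide's head pushes it aside; springs back to 0 when the head has passed.
- pawl_tip (a point): Inner tip of the pawl, on its top face, 28 mm above the bench; at rest at tester (-87, 2).
- wheel (a joint): Angle of the handwheel about its vertical axis, rad, grows clockwise seen from above, 0 to 5. Each radian moves the gauge arm by 0.08 rad (its tip by 14.4 mm). Rubs with about 0.22 N m and up to 0.1 N m more of spring; stays where left, turns both ways.
- wheel_axis (a point): Point on the handwheel's vertical axis, at the height of the crank's top (96 mm above the bench). The wheel is an aluminium disc 108 mm across, top face 54 mm above the bench.
- crank (a point): Centre of the top of the handwheel's upright round black crank knob, 20 mm diameter, standing 42 mm above the disc (54 to 96 mm above the bench), 42 mm from the wheel's axis. At wheel = 0 it lies on the tester's +y side of the axis.
- gauge (a joint): Angle of the sprung gauge arm about its vertical pivot, rad; grows with tension, its tip moving to tester +x. Equals 0.08 x joint wheel. At 0 the arm points along tester -y.
- pointer_tip (a point): End of the sprung gauge arm: a flat steel arm narrowing to a 6 mm wide pointer, 180 mm from its pivot, top 36 mm above the bench. It swings over a pale scale plate.
- index (a joint): Angle of the index mark about the gauge arm's pivot, rad, same sense: the pointer is in line with the mark when joint gauge equals joint index. Set beforehand; must stay as it is.
- index_mark (a point): Inner end of the index mark, 4 mm beyond the pointer's reach: an upright dark steel blade 6 mm wide, 36 mm long outward from this point, top 38 mm above the bench. Its y axis points along the blade to the arm's pivot, its x axis the way the pointer moves under growing tension.
- lock (a joint): Lock lever on a block 70 x 50 x 25 mm at tester (30, -115), horizontal pivot axis along y, 34 mm above the bench. 0 = open, leaning 0.5 rad from upright to tester -x; 1.0 rad = fully over, leaning as much to tester +x. Takes about 1 N at the tip; stays where left.
- lock_tip (a point): Centre of the 26 mm steel ball at the end of the lock lever, 70 mm from its pivot axis; about 95 mm above the bench at either end of the swing, 104 mm upright. Push it along tester +x.
- jar: Glass jar, 80 mm wide, 95 mm high, standing on the bench; origin at its underside. Bystander.
- spray: Amber bottle, 38 mm wide, 110 mm high, standing on the bench; origin at its underside. Bystander.
- pliers: Pliers 160 mm long lying on the bench; origin at the joint, underside. Bystander.
- channel (a point): Centre of the floor of the channel at the face of its stop, tester (-60, 53), 12 mm above the bench. The open-topped straight channel runs from here along tester -y to its open end at y = -175; 73 mm wide, grey walls 8 mm thick, tops 34 mm above the bench.
- slide_tab (a point): Centre of the rear face of the upright push tab at the slide's tail, 40 mm above the slide's underside (52 above the bench) and 60 mm behind the slide's origin. The tab is 50 mm wide (x), 10 mm thick, top 69 mm above the bench. Push it here along tester +y.
Not all that is in view belongs to the job. What is shaped like the slide but green is not meant.

How it is judged:
By the outcome, as a careful person would: the job done as asked, in the order asked, and still so for the second after the job is handed in, with the robot touching nothing.
It also fails if it takes over 64 s, if anything falls off the work surface, if the arm or the gripper's body presses on something with over 40 N, if the wrist force passes 120 N, or if a joint passes its speed limit or range.

ROBOT

A 7-joint arm with a two-finger parallel gripper is mounted at the origin on the work surface. World frame = base frame: x ahead of the robot, y to its left, z up, the work surface at z = 0. Lengths are in mm, angles in rad, forces in N, time in s.
With the tool pointing down it reaches from about 425 to 875 mm from the base axis. Payload 8.4 kg.
Tool frame: the origin (TCP) lies at the very end of the fingers, on their centre line; the grasp point (between the pads) lies 19 mm behind it; z points along the fingers, y is the line along which they close (so a half turn about z gives the same grasp; the last joint's range is limited). The gripper opens to 87 mm and grips with 3 to 60 N. Pads are 19 mm wide; open, the fingers measure 117 mm over their backs; the gripper's body (75 mm by 190 mm) begins 51 mm behind the grasp point.
Start: joints at [-0.099, 0.333, 0.04, 1.465, -0.013, 1.343, -0.059], TCP at [649.972, -0.012, 222.546] pointing down, gripper open.
Joint ranges: [-2.58, 2.58], [-0.38, 2.09], [-1.3, 1.39], [0.25, 2.4], [-1.5, 4.64], [0.08, 2.09], [-2.65, 2.65]. Speed limits (rad/s): [2.22, 2.22, 2.79, 2.79, 3.14, 3.14, 3.14].

INTERFACE

Orientations are given as a unit quaternion [w, x, y, z].
In Python, from workcell import * gives the robot as it stands. The module is installed in compiled form; this text tells all that it offers.
- The arm moves only by the shell command python3 -m pendant 'ROWS' [FORCE]. ROWS is JSON, one flat list of numbers, 7 for each row, row after row: the shift along the world's x, y, z in m, then the turn, a rotation vector about the world's x, y, z in degrees, then the closure, from -1 (fully open) to 1 (shut). In form: [x, y, z, ax, ay, az, jaw, x, y, z, ax, ay, az, jaw, ...]. A call has 1 to 8 rows; each row shifts and turns the commanded pose from where the row before left it; what a row does not reach is not made up. A row lasts 1/12 s, in which the tool goes at most 41.7 mm and 7.16 degrees, less where a joint would pass 70% of its speed; a pose out of reach is approached as far as the arm can. A call is refused whole if a number of a shift passes 0.0417 or a number of a turn 7.16, either way. A call with a gripper value outside its range is refused whole. The fingers move at their own pace and stop on an object; FORCE is the grip in N (left out, the last holds). Time passes only in rows, so rows that do not move let the fingers close. It gives the time, the measured TCP pose, the force, the opening and the grip force at its end, in the units of the state.
- sense(): the state, without advancing time (a new reading comes with each control period).
- read_camera(name): name is "scene" or "side" or "wrist"; returns a dict with "img" (384x512x3 uint8, red, green, blue), "depth" (384x512 float32, mm along the optical axis (not along the pixel's ray), 0 where there is no reading), "fovy" (degrees; the focal length in pixels is half the picture's height over the tangent of half this angle, whatever the lens; pixels are square), "cx", "cy" (the principal point, pixels), "R" (3x3) and "t" (3): a world point X has camera coordinates R X + t. Camera axes: x right, y down, z forward; pixel columns grow to the right and rows downward; lengths in mm; the calibration is good to about 2 mm. A picture is of the moment at which its call begins.
- hand_in(): hands the job in; it is judged then, once.
The state is a dict: "clock": time; "joint_positions": joint angles; "qvel": joint speeds; "tau": joint torques, N m; "tool_pos": TCP position; "orientation": TCP orientation; "ft_force": force on the tool from outside, world axes, zero at the start; "ft_torque": the same for the moment, N m; "width": finger opening in mm; "grip_force": force on a finger pad.
Only numpy, scipy, OpenCV 4.12 (cv2) and the standard library are available. Lean on these libraries where they do the work, as an engineer would, in place of code of your own. Each camera call takes 0.05 s, during which the arm holds its last target. There are 200 camera calls.

## Working session

There is one attempt and no reset: what is moved stays moved. The work goes in short steps, Python scripts to look and compute and a shell command to move; the robot and the scene stay as the last step left them, time stands still between calls to the robot, and variables do not carry over. Pictures are saved under pics/ and viewed, at most 10 in all, crops included, and the job is handed in when it is done.

```bash
mkdir -p pics; cat > h.py <<'E'
from workcell import *
import numpy as np, cv2
def cam(n):
    c=read_camera(n); c['f']=192/np.tan(np.radians(c['fovy'])/2); c['R']=np.array(c['R']);c['t']=np.array(c['t']); return c
def ray(c,u,v,z):
    d=c['R'].T@np.array([(u-c['cx'])/c['f'],(v-c['cy'])/c['f'],1]); o=-c['R'].T@c['t']
    return o+d*(z-o[2])/d[2]
def cloud(c):
    v,u=np.mgrid[:384,:512]; d=c['depth']
    P=np.stack([(u-c['cx'])/c['f']*d,(v-c['cy'])/c['f']*d,d],-1)
    return (P-c['t'])@c['R']
def proj(c,X):
    p=c['R']@np.array(X,float)+c['t']; return p[:2]/p[2]*c['f']+[c['cx'],c['cy']]
E
python3 - <<'E'
from h import *
import pickle
for n in("scene","side"):
    c=cam(n); pickle.dump(c,open(n+".pkl","wb")); cv2.imwrite(f"pics/{n}0.png",cv2.resize(c['img'][:,:,::-1],(800,600)))
    print(n,c['fovy'],c['cx'],c['cy'],-c['R'].T@c['t'],c['R'][2])
print(sense())
E
```

```text
scene 45.454826564938685 252.4261539620256 187.32612689073528 [1358.76183244  709.49906509 1019.51522603] [-0.56127813 -0.50076521 -0.65893935]
side 52.9191253967286 253.35740948846103 192.85309278521038 [  58.77140015 -757.69805252  643.83151936] [ 0.47803043  0.70990093 -0.51723068]
{'clock': 0.1, 'joint_positions': array([-0.09920842,  0.33387466,  0.03986726,  1.46621073, -0.0134046 ,
        1.3432997 , -0.05853761]), 'qvel': array([-1.81305278e-03, -2.50451181e-04,  1.82131830e-04, -3.00322363e-03,
        1.29650026e-03, -2.55375883e-07, -4.43596060e-04]), 'tau': array([ 3.73962146e-03, -6.57807541e+01,  1.33961700e+00, -4.04708719e+01,
       -5.96434018e-02,  4.10120690e-02, -6.81097418e-06]), 'tool_pos': array([ 6.49559594e+02, -1.62266728e-02,  2.21712233e+02]), 'orientation': array([-5.04566763e-04,  7.07120891e-01,  7.07092259e-01, -5.72701446e-04]), 'ft_force': array([ 0.19267119, -1.01352319, -0.1346818 ]), 'ft_torque': array([-0.024445  ,  0.0050583 , -0.01203693]), 'grip_force': 0.0, 'width': 86.96309678209501}
```

View pics/scene0.png

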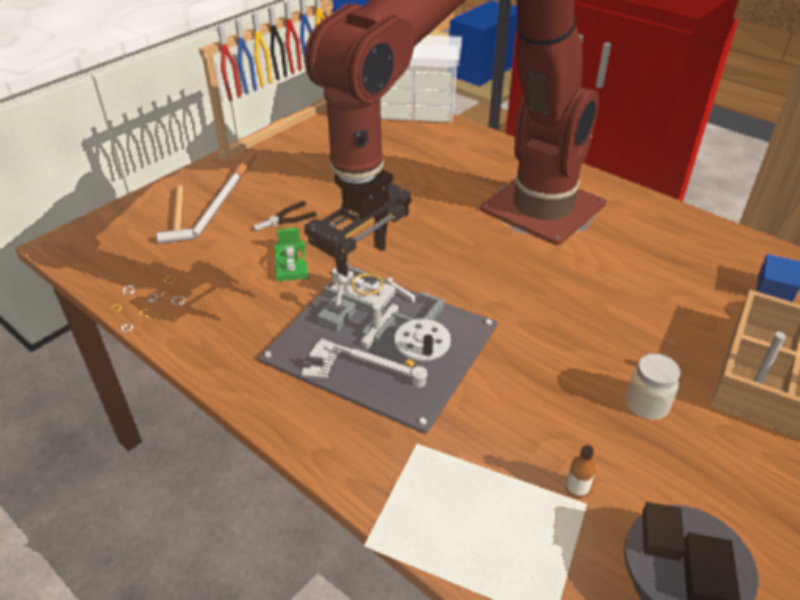

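View pics/side0.png

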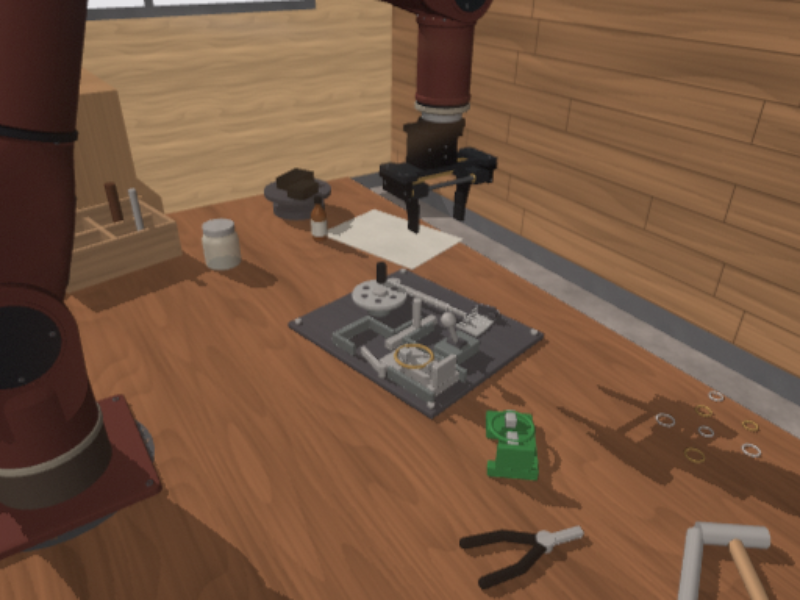

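The scene view (800 px) shows the tester at about (380,340) with its wheel at (422,340) and scale at (320,360). The side view shows the brass-bangled steel slide at (425,370), the peg at (417,315) and the lock ball at (448,320).
Lookalikes in the side view: the steel slide at (425,370) and the green one at (512,440). I choose the steel one in the channel. Also the peg (417,315) against the crank (381,270), which is black, and the ball (448,320).

```bash
cat >> h.py <<'E'
import pickle
E
python3 - <<'E'
from h import *
A=[]
for n in("scene","side"):
    c=pickle.load(open(n+".pkl","rb")); P=cloud(c); im=c['img'].astype(int)
    m=(im.max(2)<110)&(im.max(2)-im.min(2)<22)&(abs(P[...,2]-12)<6)&(c['depth']>0)&(P[...,0]>350)&(P[...,0]<1000)&(abs(P[...,1])<350)
    m=m.astype(np.uint8); k,l,s,_=cv2.connectedComponentsWithStats(m,connectivity=8); i=1+s[1:,4].argmax(); m=l==i
    # cast mask pixels on z=12
    vs,us=np.nonzero(m); Q=np.array([ray(c,u,v,12)[:2] for u,v in zip(us,vs)]); A.append(Q)
    print(n,len(Q),cv2.minAreaRect(Q.astype(np.float32)), P[m][:,2].mean())
    print(cv2.boxPoints(cv2.minAreaRect(Q.astype(np.float32))))
c=pickle.load(open("side.pkl","rb"))
for nm,(u,v) in dict(w=(297,321),s=(430,405),e=(535,335),n=(403,272)).items(): print(nm,ray(c,u*.64,v*.64,14))
c=pickle.load(open("scene.pkl","rb"))
for nm,(u,v) in dict(a=(266,355),b=(423,421),cc=(489,321)).items(): print(nm,ray(c,u*.64,v*.64,14))
cv2.imwrite("pics/c1.png",cv2.resize(c['img'][165:280,160:325,::-1],(800,558),interpolation=cv2.INTER_CUBIC))
E
```

```text
scene 370 ((706.8573608398438, 64.8625259399414), (64.1197738647461, 163.61537170410156), 16.57671546936035) 10.422375864016324
[[652.7903   134.12352 ]
 [699.4696   -22.691763]
 [760.92444   -4.398468]
 [714.2451   152.41681 ]]
side 3843 ((616.376953125, 7.343109130859375), (322.57147216796875, 370.63470458984375), 12.189608573913574) 12.395320299263874
[[ 419.59827  154.42725]
 [ 497.8568  -207.8512 ]
 [ 813.15564 -139.74103]
 [ 734.8971   222.53741]]
w [441.40065172 147.77223602  14.        ]
s [ 511.73657936 -185.00155951   14.        ]
e [ 792.01346424 -132.95546684   14.        ]
n [722.99521662 202.1647751   14.        ]
a [ 802.86108323 -122.80834507   14.        ]
b [728.10699193 210.7460893   14.        ]
cc [442.57794987 149.04808817  14.        ]
```

View pics/c1.png

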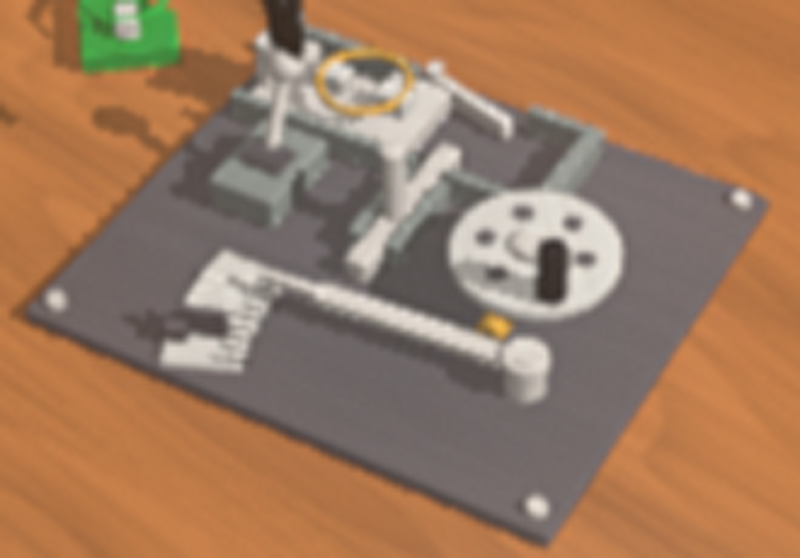

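The crop shows the steel slide with the gold bangle at (365,80) in the channel, and the bolt peg at (398,175). The lock ball is partly behind a finger at (285,50), the crank at (550,270), the pointer tip at (265,285) and the dark index blade at (195,325). The green slide is outside the tester. Next I refine the pose with the wrist camera.

```bash
python3 -m pendant '[-0.03,-0.02,0.0417,0,0,0,1,-0.03,-0.02,0.0417,0,0,0,1,0,0,0.0417,0,0,0,1,0,0,0.0417,0,0,0,1,0,0,0.0417,0,0,0,1,0,0,0,0,0,0,1]' 20
python3 - <<'E'
from h import *
for n in("wrist","scene","side"):
    c=cam(n); pickle.dump(c,open(n+"1.pkl","wb")); print(n,-c['R'].T@c['t'],c['R'][2])
    if n=="wrist": cv2.imwrite("pics/w1.png",cv2.resize(c['img'][:,:,::-1],(800,600)))
for n in("wrist1","side1"):
    c=pickle.load(open(n+".pkl","rb")); P=cloud(c); im=c['img'].astype(int)
    m=(im.max(2)<125)&(im.max(2)-im.min(2)<22)&(abs(P[...,2]-12)<6)&(c['depth']>0)&(P[...,0]>350)&(P[...,0]<1000)&(abs(P[...,1])<350)
    m=m.astype(np.uint8); k,l,s,_=cv2.connectedComponentsWithStats(m); m=l==1+s[1:,4].argmax()
    vs,us=np.nonzero(m); Q=np.array([ray(c,u,v,12)[:2] for u,v in zip(us,vs)])
    print(n,len(Q),cv2.minAreaRect(Q.astype(np.float32)))
E
```

```text
clock: 0.6
tool_pos: [605.9, -30.4, 419.5]
orientation: [0.004, 0.707, 0.707, 0.004]
ft_force: [0.3, -0.2, 1.2]
width: 55.2
grip_force: 0.0
wrist [604.02185269  38.29582473 581.2150355 ] [ 0.01130648 -0.25166736 -0.96774775]
scene [1358.76183244  709.49906509 1019.51522603] [-0.56127813 -0.50076521 -0.65893935]
side [  58.77140015 -757.69805252  643.83151936] [ 0.47803043  0.70990093 -0.51723068]
wrist1 25528 ((620.6109619140625, 14.446197509765625), (315.6311340332031, 366.305419921875), 11.988468170166016)
side1 3441 ((615.658203125, 7.6024017333984375), (322.20513916015625, 371.11334228515625), 12.35706901550293)
```

View pics/w1.png

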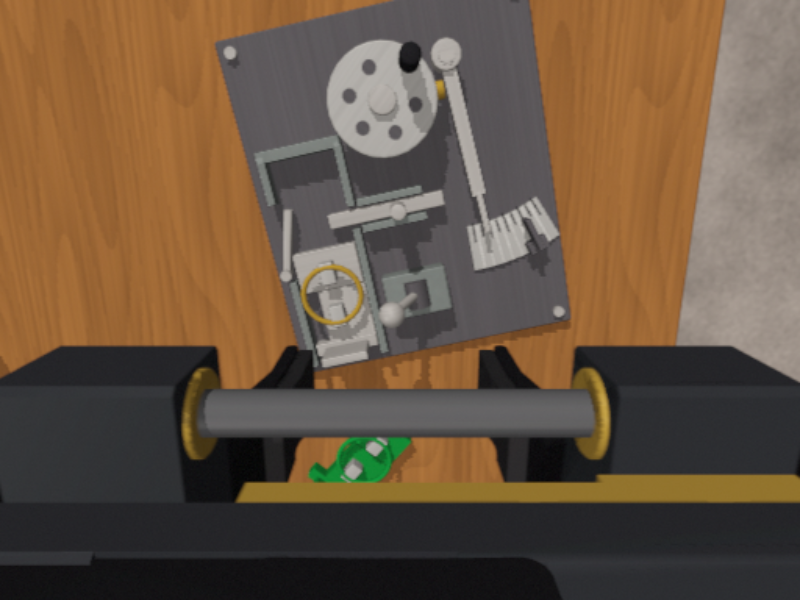

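The wrist view (800 px) shows the wheel hub at (382,100), crank top at (410,50), peg top at (398,210), lock ball at (392,314) and tab at (343,352). The pointer tip is near (487,238) and the index blade around (535,235).

```bash
python3 - <<'E'
from h import *
c=pickle.load(open("wrist1.pkl","rb")); s=.64
W=lambda u,v,z: ray(c,u*s,v*s,z)
pts=[((217,42),12,(-120,180)),((318,368),12,(-120,-190)),((570,321),12,(200,-190)),((382,100),56,(35,85)),((447,48),40,(105,115))]
w=np.array([W(*p,z)[:2] for p,z,_ in pts]); t=np.array([q for *_,q in pts],float)
wm,tm=w[:3].mean(0),t[:3].mean(0); a=w[:3]-wm;b=t[:3]-tm
th=np.arctan2((b[:,0]*a[:,1]-b[:,1]*a[:,0]).sum(),(a*b).sum()); R=np.array([[np.cos(th),-np.sin(th)],[np.sin(th),np.cos(th)]]); o=wm-R@tm
print(np.degrees(th),o); print((w-o)@R-t)
for nm,u,v,z in [("peg",398,210,85),("ball",392,314,95),("tab top mid",343,350,69),("crank",410,48,96),("ptr",487,238,36),("idx in",525,222,38),("idx out",548,255,38),("pawltip",289,210,28),("hub",382,100,60),("pivot50",447,48,50)]:
    x=W(u,v,z)[:2]; print(nm,x,(x-o)@R)
np.save("T.npy",[*o,th])
cv2.imwrite("pics/c2.png",cv2.resize(c['img'][115:195,285:372,::-1],(652,600),interpolation=cv2.INTER_CUBIC))
print(sense()['tool_pos'])
# side check
d=pickle.load(open("side1.pkl","rb"))
for nm,x,z in [("wheel",(35,85),54),("pivot",(105,115),40),("TL",(-120,180),12),("BR",(200,-190),12)]:
    print(nm,proj(d,[*(o+R@x),z])/s)
E
```

```text
12.122874373568402 [586.90747745  12.52165111]
[[-1.56751317 -2.558108  ]
 [10.78393751  4.3705451 ]
 [-9.21642434 -1.8124371 ]
 [-6.22136971 -1.1490341 ]
 [-4.36684823  3.6549755 ]]
peg [612.40257718  -1.39713355] [ 22.00347676 -18.96258651]
ball [ 606.42669496 -101.8069815 ] [  -4.92610282 -115.87825335]
tab top mid [ 554.73905536 -148.65605353] [ -65.29980331 -150.82770151]
crank [622.46720909 138.07250023] [ 61.13352779 115.28313845]
ptr [708.12643914 -34.91434135] [108.55373381 -71.83520676]
idx in [747.14587409 -17.82150841] [150.29266197 -63.31798201]
idx out [774.11612716 -53.02629649] [ 169.268145   -103.40167817]
pawltip [497.59772369  -5.81528188] [-91.16901841   0.8278343 ]
hub [597.48504509 100.07236858] [28.72811301 83.37690681]
pivot50 [659.33656808 147.60666525] [ 99.18294021 116.86179267]
[604.68046377 -30.22725089 410.3106839 ]
wheel [381.11896732 289.99245616]
pivot [395.1348618  278.74423742]
TL [288.98979452 319.62988485]
BR [545.83856039 330.54052271]
```

View pics/c2.png

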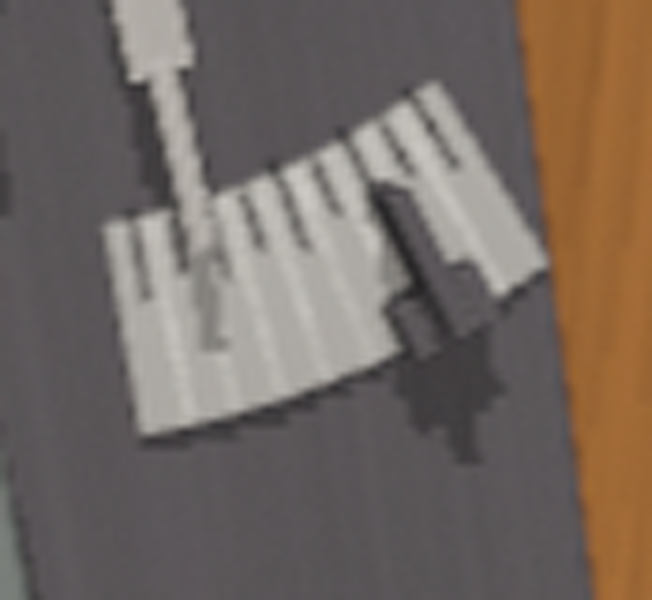

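The arm was still settling during that frame. I'll retake it now that it is still.

```bash
python3 -m pendant '[0,0,0,0,0,0,1,0,0,0,0,0,0,1,0,0,0,0,0,0,1]' 
python3 - <<'E'
from h import *
c=cam("wrist"); pickle.dump(c,open("wrist2.pkl","wb")); print(-c['R'].T@c['t'],sense()['tool_pos'])
cv2.imwrite("pics/w2.png",c['img'][:,:,::-1])
P=cloud(c); im=c['img'].astype(int)
m=(im.max(2)<125)&(im.max(2)-im.min(2)<22)&(abs(P[...,2]-12)<8)&(c['depth']>0)
m=m.astype(np.uint8); k,l,st,_=cv2.connectedComponentsWithStats(m); m=l==1+st[1:,4].argmax()
vs,us=np.nonzero(m); Q=np.array([ray(c,u,v,12)[:2] for u,v in zip(us,vs)])
print(cv2.minAreaRect(Q.astype(np.float32)),P[m][:,2].mean(),us.min(),us.max(),vs.min(),vs.max(), cv2.boxPoints(cv2.minAreaRect(np.c_[us,vs].astype(np.float32))))
# heights of blobs
for lo,hi,nm in [(44,52,'arm?'),(51,58,'disc'),(80,90,'peg'),(90,108,'ball/crank'),(62,72,'tab'),(33,40,'idx/ptr')]:
    mm=((P[...,2]>lo)&(P[...,2]<hi)&(P[...,0]>400)&(P[...,0]<850)&(P[...,1]>-190)&(c['depth']>0)).astype(np.uint8)
    k,l,st,ce=cv2.connectedComponentsWithStats(mm)
    for i in range(1,k):
        if st[i,4]>12: q=P[l==i]; print(nm,ce[i]/.64,st[i,4],np.median(q,0).round(1))
E
```

```text
clock: 1.0
tool_pos: [604.3, -30.2, 409.2]
orientation: [-0.001, 0.707, 0.707, -0.001]
ft_force: [0.1, -0.1, 0.2]
width: 22.6
grip_force: 0.0
[604.66152028  38.58181041 570.87711585] [604.38644836 -30.25253678 409.51933828]
((620.561767578125, 14.447525024414062), (315.9021301269531, 366.470947265625), 11.970213890075684) 11.630828601251014 141 370 0 232 [[139.47241   21.281502]
 [340.92505  -18.58934 ]
 [384.84705  203.33234 ]
 [183.39441  243.20319 ]]
arm? [337.42637435 296.23691099] 573 [542.8 -92.6  45.8]
arm? [424.72296099 297.15203901] 141 [634.9 -93.3  45.9]
arm? [367.39583333 348.33333333] 15 [ 574.9 -151.3   47. ]
disc [387.94844678  99.05709119] 3871 [595.   99.6  53.6]
disc [418.64583333 299.27083333] 15 [628.  -93.4  55.4]
peg [416.14583333  62.67361111] 18 [621.4 125.8  85.5]
peg [404.89130435 212.41508152] 92 [612.5  -2.9  84.5]
ball/crank [417.72248641  50.69633152] 184 [622.4 134.3  95.3]
ball/crank [397.98259494 315.85245253] 158 [606.7 -96.3 104.3]
tab [414.921875  66.09375 ] 20 [621.4 126.   66.5]
tab [414.28571429 303.57142857] 21 [622.7 -95.1  66.9]
tab [367.62971698 357.87146226] 53 [ 574.4 -154.    68.1]
idx/ptr [471.30763689 125.51482949] 1041 [678.6  78.6  35.8]
idx/ptr [449.79166667  94.6875    ] 15 [656.8 105.8  37.8]
idx/ptr [308.76034007 162.47414982] 544 [515.   50.3  33.9]
idx/ptr [544.79758523 235.10298295] 88 [758.9 -29.6  38. ]
idx/ptr [371.1030506  268.08965774] 168 [578.4 -65.6  33.7]
idx/ptr [427.59241855 291.38275376] 798 [645.  -89.6  36.3]
idx/ptr [291.16847826 276.42663043] 23 [493.2 -74.9  33.8]
idx/ptr [308.96473464 326.99022346] 179 [ 509.2 -132.6   33.8]
idx/ptr [344.921875  306.8359375] 16 [ 550.7 -106.8   36.3]
idx/ptr [385.71947674 331.88590116] 86 [ 593.2 -136.3   33.8]
idx/ptr [361.45833333 345.83333333] 21 [ 565.5 -152.5   35.9]
```

View pics/w2.png

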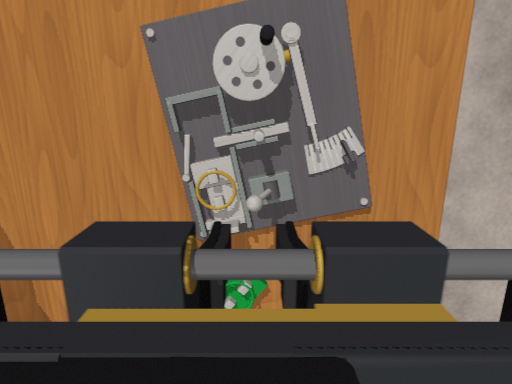

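Wrist depths give peg top ≈(612.5,-3,85), and the crank is 41.7 mm from the wheel axis (nominal 42). The index blade is 202 mm from the pivot (nominal 202) at ≈0.31 rad, so the measurements hold together. Tester origin ≈(580,11), yaw ≈12°, and the wheel starts near 0.88 rad. I'll go down beside the peg.

```bash
python3 -m pendant '[-0.0055,0.005,-0.039,0,0,6,1,-0.0055,0.005,-0.039,0,0,6,1,-0.0055,0.005,-0.039,0,0,0,1,-0.0055,0.006,-0.039,0,0,0,1,0,0,-0.041,0,0,0,1,0,0,-0.041,0,0,0,1,0,0,-0.041,0,0,0,1,0,0,0,0,0,0,1]'
python3 -m pendant '[0,0,-0.03,0,0,0,1,0,0,-0.03,0,0,0,1,0,0,-0.02,0,0,0,1,0,0,0,0,0,0,1,0,0,0,0,0,0,1]'
python3 - <<'E'
from h import *
c=pickle.load(open("wrist2.pkl","rb"))
for nm,u,v,z in [("hub54",249,63,58),("crank",267.3,32.4,96),("peg",259.1,135.9,85),("ball",254.7,202.1,97),("tab",223,229,69),("BL",197,238,12),("BR",371,206,12),("TL",143,25,12),("screwTL",150,33,14),("screwBR",364,202,14)]: print(nm,ray(c,u,v,z).round(1))
P=cloud(c); m=(abs(P[...,2]-53.6)<2.5)&(P[...,1]>20); q=P[m][:,:2].astype(np.float32); q=q[np.hypot(*(q-np.median(q,0)).T)<70]
print(cv2.minEnclosingCircle(q))
E
```

```text
clock: 1.72
tool_pos: [577.2, -9.4, 123.2]
orientation: [-0.005, 0.629, 0.777, -0.004]
ft_force: [-1.3, 0.2, -0.6]
width: 0.2
grip_force: 0.0
clock: 2.13
tool_pos: [582.9, -9.3, 52.7]
orientation: [-0.0, 0.629, 0.777, -0.0]
ft_force: [1.2, 0.1, 0.6]
width: 0.5
grip_force: 0.0
hub54 [597.8 100.5  58. ]
crank [622.6 133.9  96. ]
peg [612.6  -2.7  85. ]
ball [ 606.3 -100.    97. ]
tab [ 554.9 -153.8   69. ]
BL [ 501.4 -193.1   12. ]
BR [ 813.  -131.9   12. ]
TL [432.7 161.4  12. ]
screwTL [443.3 149.6  14. ]
screwBR [ 799.3 -124.    14. ]
((597.6033935546875, 100.98468017578125), 53.674095153808594)
```

```bash
python3 -m pendant '[0.0088,0.0019,0,0,0,0,1,0.0088,0.0019,0,0,0,0,1,0.0088,0.0019,0,0,0,0,1,0.0088,0.0019,0,0,0,0,1,0.0088,0.0019,0,0,0,0,1,0,0,0,0,0,0,1]'
python3 -m pendant '[0.0049,0.001,0,0,0,0,1,0.0029,0.0006,0,0,0,0,1,0,0,0,0,0,0,1,0,0,0,0,0,0,1]'
python3 -m pendant '[0.002,0.0004,0,0,0,0,1,0,0,0,0,0,0,1]'
```

```text
clock: 2.63
tool_pos: [628.6, 0.8, 52.0]
orientation: [0.0, 0.629, 0.777, 0.0]
ft_force: [0.0, 0.1, -0.3]
width: 0.9
grip_force: 0.0
clock: 2.97
tool_pos: [629.7, 1.0, 51.1]
orientation: [-0.004, 0.63, 0.777, -0.003]
ft_force: [-24.4, -2.4, 17.3]
width: 0.5
grip_force: 13.3
clock: 3.13
tool_pos: [629.9, 1.0, 50.9]
orientation: [-0.005, 0.63, 0.777, -0.005]
ft_force: [-32.2, -3.4, 23.8]
width: 0.2
grip_force: 18.1
```

```bash
python3 -m pendant '[-0.0095,-0.002,0,0,0,0,1,-0.0095,-0.002,0.02,0,0,0,1,-0.02,-0.004,0.035,0,0,0,1,0,0,0.04,0,0,0,1,0,0,0.04,0,0,0,1,0,0,0,0,0,0,1,0,0,0,0,0,0,1]'
python3 - <<'E'
from h import *
c=cam("wrist"); P=cloud(c)
m=((P[...,2]>80)&(P[...,2]<90)&(P[...,0]>590)&(P[...,0]<720)&(abs(P[...,1])<50)&(c['depth']>0)).astype(np.uint8)
k,l,st,ce=cv2.connectedComponentsWithStats(m)
for i in range(1,k): print(st[i],ray(c,*ce[i],85))
for n in("scene","side"):
    c=cam(n); pickle.dump(c,open(n+"2.pkl","wb"))
    u,v=map(int,proj(c,[640,0,50])); cv2.imwrite(f"pics/{n}2.png",cv2.resize(c['img'][v-45:v+45,u-60:u+60,::-1],(800,600),interpolation=cv2.INTER_CUBIC)); print(u,v)
E
```

```text
clock: 3.72
tool_pos: [599.3, -5.4, 189.6]
orientation: [0.002, 0.629, 0.777, 0.002]
ft_force: [-0.0, -0.1, -1.2]
width: 0.3
grip_force: 0.0
[302 182  20  19 278] [647.69877207   5.48530156  85.        ]
235 208
273 198
```

View pics/side2.png

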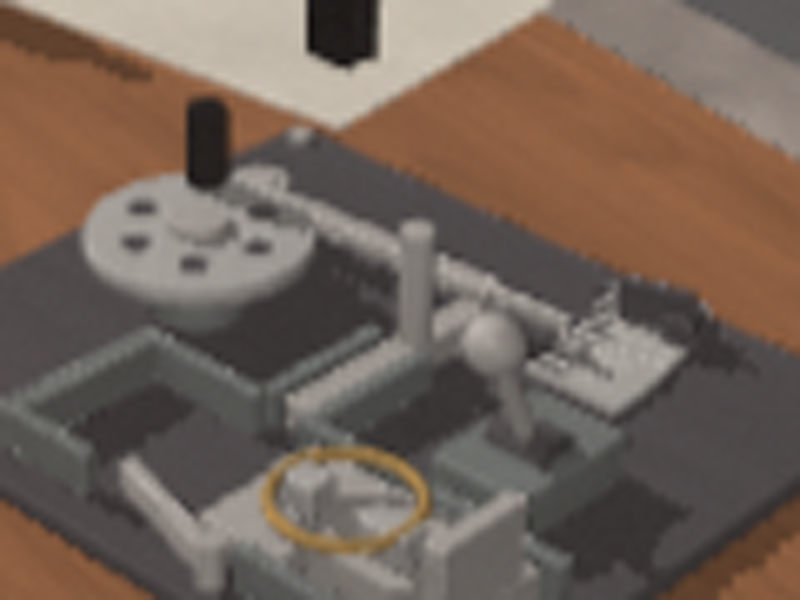

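```bash
python3 - <<'E'
from h import *
th=np.radians(12); R=np.array([[np.cos(th),-np.sin(th)],[np.sin(th),np.cos(th)]]); o=np.array([580.7,10.9])
T=lambda p:((np.array(p)[:2]-o)@R).round(1)
c=pickle.load(open("wrist2.pkl","rb")); print("end before",T(ray(c,214,139,28)), "far end",T(ray(c,289,126,28)),"peg",T([612.6,-2.7]),T([647.7,5.5]),"tab",T(ray(c,223,229,69)),"ball",T(ray(c,254.7,202.1,97)))
d=cam("wrist"); P=cloud(d)
for zr in((22,32),):
  m=(P[...,2]>zr[0])&(P[...,2]<zr[1]+1)&(d['depth']>0); Q=P[m]; t=(Q[:,:2]-o)@R
  k=(abs(t[:,1]+20)<5)&(t[:,0]>-100)&(t[:,0]<130); print("x span at y=-20",np.histogram(t[k,0],bins=np.arange(-30,130,5)))
cv2.imwrite("pics/w3.png",cv2.resize(d['img'][:,:,::-1],(800,600)))
E
```

```text
end before [-45.  -14.4] far end [ 78.9 -19.4] peg [ 28.4 -19.9] [ 64.4 -19.2] tab [ -59.5 -155.7] ball [   1.9 -113.8]
x span at y=-20 (array([ 0,  0,  0,  0, 47, 47, 51, 46, 51, 49, 47, 51, 52, 48, 48, 52, 48,
       34,  0,  0,  7, 36, 48, 46, 47, 48, 49, 37,  0,  0,  0]), array([-30, -25, -20, -15, -10,  -5,   0,   5,  10,  15,  20,  25,  30,
        35,  40,  45,  50,  55,  60,  65,  70,  75,  80,  85,  90,  95,
       100, 105, 110, 115, 120, 125]))
```

View pics/w3.png

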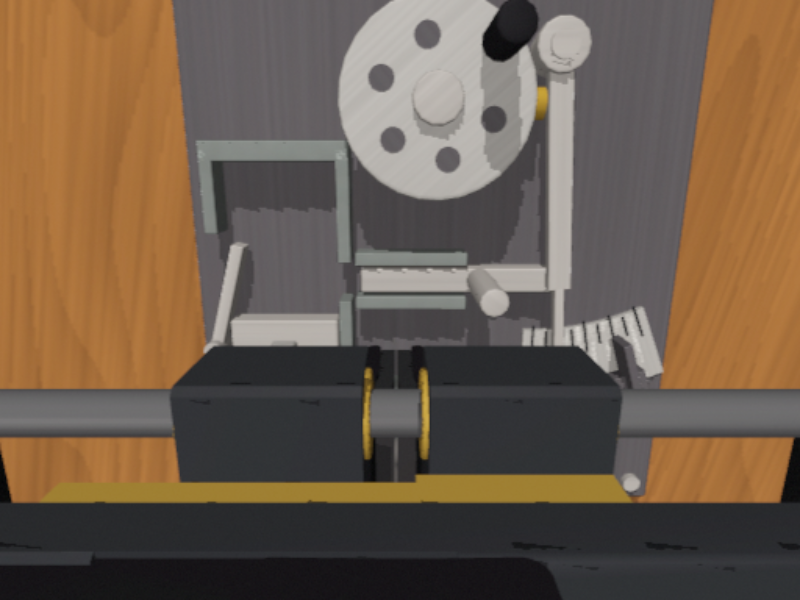

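The bolt end is at tester x≈-10, outside the channel wall's outer face at -15.5, against a hard stop, so it is fully drawn. Next I check the green decoy's clearance near the approach point.

```bash
python3 - <<'E'
from h import *
c=pickle.load(open("side2.pkl","rb")); P=cloud(c); im=c['img'].astype(int)
m=(im[...,1]>im[...,0]+50)&(im[...,1]>im[...,2]+50)&(c['depth']>0)&(P[...,0]<900)
q=P[m]; print(np.percentile(q,[2,98],axis=0).round(0)); print(q[np.hypot(q[:,0]-560,q[:,1]+179).argmin()])
E
python3 -m pendant '[-0.01,-0.04,0,0,0,0,1,-0.01,-0.04,0,0,0,0,1,-0.01,-0.04,0,0,0,0,1,-0.0095,-0.04,0,0,0,0,1,0,-0.013,-0.01,0,0,0,1,0,0,0,0,0,0,1,0,0,0,0,0,0,1]'
```

```text
[[ 506. -369.   16.]
 [ 608. -256.   59.]]
[ 571.22803545 -252.65432693   20.28326272]
clock: 4.5
tool_pos: [557.0, -179.2, 174.8]
orientation: [-0.001, 0.63, 0.776, -0.001]
ft_force: [-0.4, 1.2, 0.2]
width: 0.4
grip_force: 0.0
```

```bash
python3 -m pendant '[0.002,0,-0.04,0,0,0,1,0,0,-0.04,0,0,0,1,0,0,-0.035,0,0,0,1,0,0,-0.013,0,0,0,1,0,0,0,0,0,0,1,0,0,0,0,0,0,1]'
python3 -m pendant '[-0.0025,0.0117,0,0,0,0,1,-0.0025,0.0117,0,0,0,0,1,-0.0025,0.0117,0,0,0,0,1,-0.0025,0.0117,0,0,0,0,1,0,0,0,0,0,0,1]'
```

```text
clock: 5.0
tool_pos: [560.5, -177.7, 49.1]
orientation: [-0.0, 0.629, 0.778, 0.0]
ft_force: [-0.2, -1.1, 0.3]
width: 0.6
grip_force: 0.0
clock: 5.42
tool_pos: [551.9, -130.6, 51.8]
orientation: [0.002, 0.629, 0.778, 0.001]
ft_force: [0.2, -0.7, 0.8]
width: 0.6
grip_force: 0.0
```

```bash
python3 -m pendant '[-0.0023,0.0108,0,0,0,0,1,-0.0023,0.0108,0,0,0,0,1,-0.0023,0.0108,0,0,0,0,1,-0.0023,0.0108,0,0,0,0,1]'
python3 -m pendant '[-0.001,0.005,0,0,0,0,1,-0.001,0.004,0,0,0,0,1,0,0,0,0,0,0,1,0,0,0,0,0,0,1]'
python3 - <<'E'
from h import *
for n in ("scene","side"):
    c=cam(n); u,v=map(int,proj(c,[530,-30,30])); cv2.imwrite(f"pics/{n}3.png",cv2.resize(c['img'][v-45:v+45,u-60:u+60,::-1],(800,600),interpolation=cv2.INTER_CUBIC))
E
```

```text
clock: 5.75
tool_pos: [543.3, -91.2, 51.7]
orientation: [0.003, 0.63, 0.776, 0.001]
ft_force: [3.2, -8.2, 3.6]
width: 0.4
grip_force: 4.7
clock: 6.08
tool_pos: [541.0, -80.7, 51.3]
orientation: [0.002, 0.63, 0.777, 0.001]
ft_force: [1.9, -4.2, 3.2]
width: 0.5
grip_force: 2.5
```

View pics/side3.png

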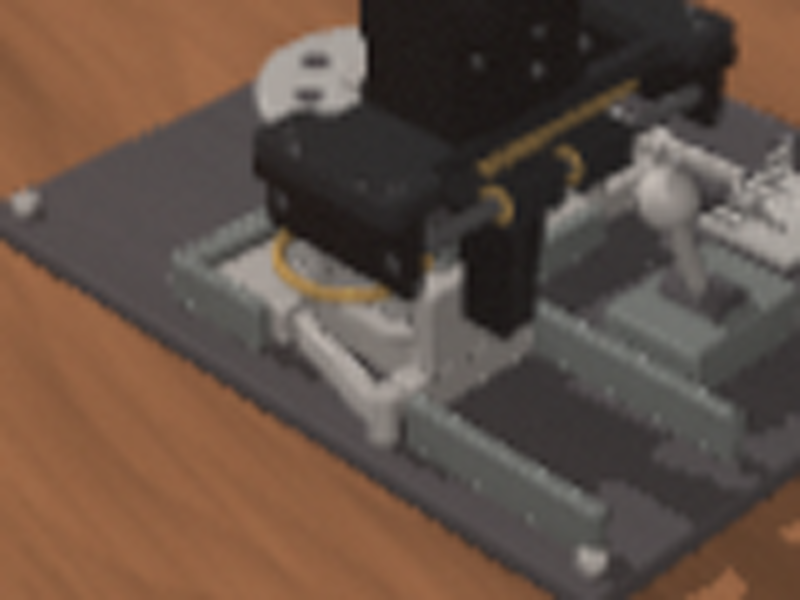

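The side crop shows the tab at (480,300) pushed almost home, with the pawl at (330,350) still lying alongside the head. I push the last millimetres to the stop.

```bash
python3 -m pendant '[-0.0006,0.003,0,0,0,0,1,0,0,0,0,0,0,1]'
python3 -m pendant '[-0.0006,0.0028,0,0,0,0,1,0,0,0,0,0,0,1]'
python3 -m pendant '[-0.0004,0.002,0,0,0,0,1,0,0,0,0,0,0,1]'
```

```text
clock: 6.35
tool_pos: [540.1, -78.2, 50.8]
orientation: [0.002, 0.63, 0.777, 0.001]
ft_force: [2.7, -6.5, 5.8]
width: 0.4
grip_force: 3.1
clock: 6.52
tool_pos: [540.2, -77.7, 51.0]
orientation: [0.004, 0.63, 0.776, 0.0]
ft_force: [6.6, -13.0, 1.3]
width: 0.1
grip_force: 7.1
clock: 6.68
tool_pos: [540.2, -77.5, 51.3]
orientation: [0.005, 0.631, 0.776, 0.0]
ft_force: [6.9, -18.6, 2.7]
width: 0.5
grip_force: 9.9
```

```bash
python3 -m pendant '[0.003,-0.014,0,0,0,0,1,0.002,-0.01,0.03,0,0,0,1,0,0,0.04,0,0,0,1,0,0,0.04,0,0,0,1,0.02,0,0.036,0,0,0,1,0.02,0,0.036,0,0,0,1,0,0,0,0,0,0,1,0,0,0,0,0,0,1]'
python3 - <<'E'
from h import *
c=cam("wrist"); pickle.dump(c,open("wrist4.pkl","wb")); cv2.imwrite("pics/w4.png",cv2.resize(c['img'][:256,100:441,::-1],(800,600),interpolation=cv2.INTER_CUBIC))
E
```

```text
clock: 7.35
tool_pos: [584.1, -95.3, 233.8]
orientation: [0.002, 0.629, 0.777, 0.002]
ft_force: [-0.5, -0.0, -0.6]
width: 0.6
grip_force: 0.0
```

View pics/w4.png

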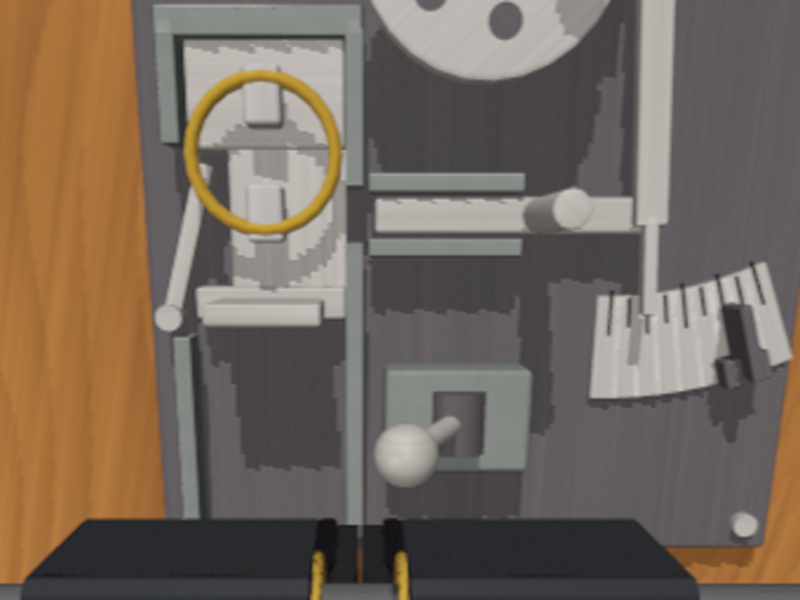

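The picture shows the head fully in at (263,90) and the pawl tip sprung in behind it at (207,170). The bolt is out, and the lock ball is at (405,455). Now to the crank, with the gripper open.

```bash
python3 -m pendant '[0.0064,0.0382,0,0,0,0,-1,0.0064,0.0382,0,0,0,0,-1,0.0064,0.0382,0,0,0,0,-1,0.0064,0.0382,0,0,0,0,-1,0.0064,0.0382,0,0,0,0,-1,0.0064,0.0382,0,0,0,0,-1,0,0,-0.04,0,0,0,-1,0,0,-0.04,0,0,0,-1]'
python3 -m pendant '[0,0,0,0,0,0,-1,0,0,0,0,0,0,-1,0,0,0,0,0,0,-1]'
python3 - <<'E'
from h import *
for n in("wrist","scene","side"):
    c=cam(n); P=cloud(c); im=c['img']
    m=((P[...,2]>88)&(P[...,2]<100)&(np.hypot(P[...,0]-622,P[...,1]-134)<25)&(c['depth']>0)&(im.max(2)<90)).astype(np.uint8)
    k,l,st,ce=cv2.connectedComponentsWithStats(m)
    for i in range(1,k):
        if st[i,4]>5: print(n,st[i],ray(c,*ce[i],95).round(1),np.median(P[l==i],0).round(1))
c=pickle.load(open("wrist4.pkl","rb")); P=cloud(c); th=np.radians(12); R=np.array([[np.cos(th),-np.sin(th)],[np.sin(th),np.cos(th)]]); o=np.array([580.7,10.9])
t=(P[...,:2]-o)@R-[105,115]; r=np.hypot(t[...,0],t[...,1]); a=np.arctan2(t[...,0],-t[...,1])
for nm,lo,hi,zl,zh in [("arm",60,140,32,39),("ptr",150,178,31,39),("idx",186,218,34,41)]:
    m=(r>lo)&(r<hi)&(P[...,2]>zl)&(P[...,2]<zh)&(c['depth']>0)&(a>-.1)&(a<.6); print(nm,m.sum(),np.median(a[m]),a[m].mean(),a[m].std(),np.percentile(a[m],[2,98]))
E
```

```text
clock: 8.07
tool_pos: [620.4, 137.6, 150.6]
orientation: [0.0, 0.627, 0.779, 0.002]
ft_force: [0.5, -0.6, -0.8]
width: 45.7
grip_force: 0.0
clock: 8.32
tool_pos: [620.8, 132.8, 152.1]
orientation: [0.0, 0.63, 0.777, 0.0]
ft_force: [0.1, -0.9, 1.3]
width: 66.0
grip_force: 0.0
wrist [243 191  27  28 607] [622.1 136.1  95. ] [622.1 136.2  95.2]
scene [271 215   6   5  26] [629.3 137.6  95. ] [626.9 136.2  92.9]
side [241 168   6   5  24] [616.5 126.6  95. ] [616.8 128.9  94.8]
arm 1222 0.06182671868575133 0.0619753835288684 0.04684260687570152 [-0.02459426  0.15197547]
ptr 186 0.0634109729889909 0.0641937155209838 0.011361544371750439 [0.04846256 0.0841626 ]
idx 202 0.3019834588362227 0.30234227017083815 0.009393611048546448 [0.28942763 0.31986123]
```

```bash
python3 -m pendant '[0.0014,0.002,-0.035,0,0,0,-1,0,0,-0.035,0,0,0,-1,0,0,-0.016,0,0,0,-1,0,0,0,0,0,0,0.6,0,0,0,0,0,0,1,0,0,0,0,0,0,1,0,0,0,0,0,0,1,0,0,0,0,0,0,1]' 20
```

```text
clock: 9.13
tool_pos: [623.1, 135.5, 66.7]
orientation: [0.001, 0.629, 0.777, 0.001]
ft_force: [0.2, -0.4, -0.6]
width: 61.7
grip_force: 0.0
```

```bash
python3 -m pendant '[0,0,0,0,0,0,1,0,0,0,0,0,0,1,0,0,0,0,0,0,1]' 20; python3 - <<'E'
import numpy as np
# world positions of crank on circle at start world angle, steps
c=np.array([597.6,101]);
for k in range(0,21): 
    a=np.radians(52.9)-0.15*k; print(k,(c+42*np.array([np.cos(a),np.sin(a)])).round(1), (42*np.array([np.cos(a-.15)-np.cos(a),np.sin(a-.15)-np.sin(a)])).round(1))
E
```

```text
clock: 9.38
tool_pos: [622.1, 135.3, 65.0]
orientation: [0.0, 0.629, 0.777, 0.0]
ft_force: [-0.7, 0.1, 0.8]
width: 42.0
grip_force: 0.0
0 [622.9 134.5] [ 4.7 -4.2]
1 [627.7 130.3] [ 4.  -4.8]
2 [631.7 125.5] [ 3.3 -5.4]
3 [635.  120.1] [ 2.4 -5.8]
4 [637.4 114.3] [ 1.5 -6.1]
5 [639.  108.2] [ 0.6 -6.3]
6 [639.6 102. ] [-0.3 -6.3]
7 [639.3  95.7] [-1.3 -6.2]
8 [638.   89.5] [-2.2 -5.9]
9 [635.8  83.6] [-3.  -5.5]
10 [632.8  78.1] [-3.8 -5. ]
11 [629.   73.1] [-4.5 -4.4]
12 [624.5  68.7] [-5.1 -3.7]
13 [619.3  65.1] [-5.6 -2.8]
14 [613.7  62.2] [-6. -2.]
15 [607.7  60.2] [-6.2 -1.1]
16 [601.5  59.2] [-6.3 -0.1]
17 [595.3  59.1] [-6.2  0.8]
18 [589.   59.9] [-6.   1.7]
19 [583.   61.6] [-5.7  2.6]
20 [577.2  64.3] [-5.3  3.5]
```

```bash
python3 -m pendant '[0,0,0,0,0,0,1,0,0,0,0,0,0,1,0,0,0,0,0,0,1,0,0,0,0,0,0,1,0,0,0,0,0,0,1]' 30
```

```text
clock: 9.8
tool_pos: [622.1, 135.3, 64.5]
orientation: [0.0, 0.629, 0.777, 0.0]
ft_force: [1.8, 0.1, -0.3]
width: 19.4
grip_force: 30.0
```

```bash
python3 -m pendant '[0.0047,-0.0042,0,0,0,0,1,0.004,-0.0048,0,0,0,0,1,0.0033,-0.0054,0,0,0,0,1,0.0024,-0.0058,0,0,0,0,1,0,0,0,0,0,0,1]' 30
```

```text
clock: 10.22
tool_pos: [634.6, 117.9, 64.3]
orientation: [-0.002, 0.629, 0.778, 0.0]
ft_force: [-6.8, 6.9, 2.6]
width: 19.1
grip_force: 30.0
```

```bash
python3 -m pendant '[0.0015,-0.0061,0,0,0,0,1,0.0006,-0.0063,0,0,0,0,1,-0.0003,-0.0063,0,0,0,0,1,-0.0013,-0.0062,0,0,0,0,1,-0.0022,-0.0059,0,0,0,0,1,-0.003,-0.0055,0,0,0,0,1,-0.0038,-0.005,0,0,0,0,1,0,0,0,0,0,0,1]' 30
python3 - <<'E'
from h import *
th=np.radians(12); R=np.array([[np.cos(th),-np.sin(th)],[np.sin(th),np.cos(th)]]); o=np.array([580.7,10.9])
for n in("side","wrist","scene"):
    c=cam(n); P=cloud(c); pickle.dump(c,open(n+"5.pkl","wb"))
    t=(P[...,:2]-o)@R-[105,115]; r=np.hypot(t[...,0],t[...,1]); a=np.arctan2(t[...,0],-t[...,1])
    for nm,lo,hi,zl,zh in [("arm",60,140,32,39),("ptr",150,178,31,39),("idx",186,218,34,41)]:
        m=(r>lo)&(r<hi)&(P[...,2]>zl)&(P[...,2]<zh)&(c['depth']>0)&(a>-.1)&(a<.6); print(n,nm,m.sum(),np.median(a[m]) if m.any() else None, a[m].std() if m.any() else 0)
    m=((P[...,2]>88)&(P[...,2]<100)&(np.hypot(P[...,0]-597,P[...,1]-101)<60)&(c['img'].max(2)<90)&(c['depth']>0)); print(np.median(P[m],0) if m.any() else 0)
E
```

```text
clock: 10.88
tool_pos: [635.5, 68.1, 65.1]
orientation: [0.007, 0.631, 0.775, 0.003]
ft_force: [34.3, -9.7, -23.1]
width: 16.9
grip_force: 31.2
side arm 64 0.14448159445239722 0.055459053422034124
side ptr 21 0.16327349008830083 0.015530487924047333
side idx 25 0.28306171014053805 0.013368622645851426
[620.82087565  66.76940811  93.6038954 ]
wrist arm 414 0.18121602883109425 0.06343064950335675
wrist ptr 0 None 0
wrist idx 0 None 0
[632.37875008  82.46332725  94.88093114]
scene arm 90 0.20008179373905638 0.04824854714291085
scene ptr 17 0.18965018913464662 0.013336868793957162
scene idx 17 0.31443582147945215 0.012864473710834082
[641.18927004  82.19449858  93.27199021]
```

The knob slipped 14 mm in the pads, but the wheel is about halfway. I'll let go, turn the jaws to lie tangentially, and regrip.

```bash
python3 -m pendant '[0,0,0,0,0,0,-1,0,0,0,0,0,0,-1,0,0,0,0,0,0,-1,0,0,0,0,0,0,-1,0,0,0.035,0,0,7,-1,0,0,0.03,0,0,7,-1,0,0.007,0.015,0,0,7,-1,0,0.007,0,0,0,7,-1]' 30
python3 -m pendant '[0,0,0,0,0,7,-1,0,0,0,0,0,7,-1,0,0,0,0,0,7,-1,0,0,0,0,0,0,-1,0,0,0,0,0,0,-1]'
python3 - <<'E'
from h import *
s=sense(); print(s['joint_positions'].round(2))
th=np.radians(12); R=np.array([[np.cos(th),-np.sin(th)],[np.sin(th),np.cos(th)]]); o=np.array([580.7,10.9])
for n in("wrist","scene","side"):
    c=cam(n); P=cloud(c)
    t=(P[...,:2]-o)@R-[105,115]; r=np.hypot(t[...,0],t[...,1]); a=np.arctan2(t[...,0],-t[...,1])
    for nm,lo,hi,zl,zh in [("ptr",150,178,31,39),("idx",186,218,34,41)]:
        m=(r>lo)&(r<hi)&(P[...,2]>zl)&(P[...,2]<zh)&(c['depth']>0)&(a>-.1)&(a<.6); print(n,nm,m.sum(),np.median(a[m]) if m.any() else None)
    m=((P[...,2]>88)&(P[...,2]<100)&(np.hypot(P[...,0]-632,P[...,1]-82)<22)&(c['img'].max(2)<90)&(c['depth']>0)).astype(np.uint8)
    k,l,st,ce=cv2.connectedComponentsWithStats(m)
    for i in range(1,k):
        if st[i,4]>5: print(n,st[i],ray(c,*ce[i],95).round(1),np.median(P[l==i],0).round(1))
E
```

```text
clock: 11.7
tool_pos: [630.0, 88.1, 149.3]
orientation: [0.003, 0.42, 0.907, 0.002]
ft_force: [1.3, 0.9, 1.0]
width: 62.3
grip_force: 0.0
clock: 12.12
tool_pos: [627.6, 87.8, 144.5]
orientation: [-0.0, 0.252, 0.968, 0.0]
ft_force: [-0.3, -0.3, -0.2]
width: 85.5
grip_force: 0.0
[-0.07  0.36 -0.17  1.6   0.06  1.19  0.8 ]
wrist ptr 93 0.17418520691627445
wrist idx 0 None
wrist [234 207  29  30 653] [632.3  81.5  95. ] [632.3  81.6  95.1]
scene ptr 18 0.19416791183263277
scene idx 21 0.31522164505999123
scene [254 208   7   6  26] [639.5  82.9  95. ] [638.7  81.9  93.5]
side ptr 20 0.16213797805737395
side idx 20 0.2929346595910671
side [254 173   6   6  26] [628.8  73.8  95. ] [629.3  75.   94.7]
```

```bash
python3 -m pendant '[0.0054,-0.007,-0.035,0,0,0,-1,0,0,-0.035,0,0,0,-1,0,0,-0.01,0,0,0,-1,0,0,0,0,0,0,1,0,0,0,0,0,0,1,0,0,0,0,0,0,1,0,0,0,0,0,0,1,0,0,0,0,0,0,1]' 30
python3 -m pendant '[0,0,0,0,0,0,1,0,0,0,0,0,0,1,0,0,0,0,0,0,1,0,0,0,0,0,0,1,0,0,0,0,0,0,1]'
python3 - <<'E'
import numpy as np
d=np.radians(7)
for k in range(14):
    a=np.radians(-29.7)-d*k; print(k,(42*np.array([np.cos(a-d)-np.cos(a),np.sin(a-d)-np.sin(a)])).round(1))
E
```

```text
clock: 12.93
tool_pos: [634.2, 81.1, 66.4]
orientation: [0.001, 0.25, 0.968, 0.001]
ft_force: [0.6, -0.8, -0.5]
width: 61.4
grip_force: 0.0
clock: 13.35
tool_pos: [633.2, 80.7, 64.6]
orientation: [-0.0, 0.25, 0.968, -0.0]
ft_force: [-0.3, 0.0, -0.2]
width: 28.3
grip_force: 0.0
0 [-2.8 -4.3]
1 [-3.3 -3.9]
2 [-3.8 -3.5]
3 [-4.2 -3. ]
4 [-4.5 -2.5]
5 [-4.8 -1.9]
6 [-5.  -1.3]
7 [-5.1 -0.7]
8 [-5.1 -0.1]
9 [-5.1  0.6]
10 [-5.   1.2]
11 [-4.8  1.8]
12 [-4.6  2.3]
13 [-4.2  2.9]
```

Then I grip and wind with the wrist following.

```bash
python3 -m pendant '[0,0,0,0,0,0,1,0,0,0,0,0,0,1,0,0,0,0,0,0,1]' 35
python3 -m pendant '[-0.0028,-0.0043,0,0,0,-7,1,-0.0033,-0.0039,0,0,0,-7,1,-0.0038,-0.0035,0,0,0,-7,1,-0.0042,-0.003,0,0,0,-7,1,-0.0045,-0.0025,0,0,0,-7,1,0,0,0,0,0,0,1]'
```

```text
clock: 13.6
tool_pos: [633.1, 80.6, 64.5]
orientation: [-0.0, 0.25, 0.968, -0.0]
ft_force: [0.0, -1.0, -0.1]
width: 19.4
grip_force: 35.0
clock: 14.1
tool_pos: [614.3, 63.3, 64.5]
orientation: [0.0, 0.532, 0.846, -0.0]
ft_force: [-0.8, -1.0, -1.2]
width: 19.2
grip_force: 35.0
```

```bash
python3 -m pendant '[-0.0048,-0.0019,0,0,0,-7,1,-0.005,-0.0013,0,0,0,-7,1,-0.0051,-0.0007,0,0,0,-7,1,-0.0051,-0.0001,0,0,0,-7,1,0,0,0,0,0,0,1,0,0,0,0,0,0,1]'
cat > g.py <<'E'
from h import *
th=np.radians(12); R=np.array([[np.cos(th),-np.sin(th)],[np.sin(th),np.cos(th)]]); o=np.array([580.7,10.9])
for n in("wrist","scene","side"):
    c=cam(n); P=cloud(c)
    t=(P[...,:2]-o)@R-[105,115]; r=np.hypot(t[...,0],t[...,1]); a=np.arctan2(t[...,0],-t[...,1])
    for nm,lo,hi,zl,zh in [("ptr",150,178,31,39),("idx",186,218,34,41)]:
        m=(r>lo)&(r<hi)&(P[...,2]>zl)&(P[...,2]<zh)&(c['depth']>0)&(a>-.1)&(a<.6); print(n,nm,m.sum(),np.median(a[m]).round(4) if m.any() else None,a[m].mean().round(4) if m.any() else None)
E
python3 g.py
```

```text
clock: 14.6
tool_pos: [594.7, 59.5, 64.5]
orientation: [0.0, 0.717, 0.697, -0.0]
ft_force: [1.5, -0.6, -2.2]
width: 19.0
grip_force: 35.0
wrist ptr 397 0.2646 0.2663
wrist idx 0 None None
scene ptr 19 0.2845 0.2816
scene idx 22 0.3198 0.3166
side ptr 22 0.2509 0.2537
side idx 21 0.2952 0.296
```

```bash
python3 -m pendant '[-0.0051,0.0006,0,0,0,-7,1,-0.005,0.0012,0,0,0,-7,1,-0.0048,0.0018,0,0,0,-7,1,0,0,0,0,0,0,1,0,0,0,0,0,0,1]'
python3 -m pendant '[0,0,0,0,0,0,-0.5,0,0,0,0,0,0,-0.5,0,0,0,0,0,0,-0.5,0,0,0,0,0,0,-0.5,0,0,0.04,0,0,0,-0.5,0,0,0.04,0,0,0,-0.5,0,0,0.04,0,0,0,-0.5,0,-0.04,0.01,0,0,0,-0.5]'
python3 -m pendant '[0.02,-0.035,0.01,0,0,0,-0.5,0.02,-0.035,0.01,0,0,0,-0.5,0.02,-0.03,0.01,0,0,0,-0.5,0,0,0.04,0,0,0,-0.5,0,0,0,0,0,0,-0.5,0,0,0,0,0,0,-0.5,0,0,0,0,0,0,-0.5]'
python3 g.py
```

```text
clock: 15.17
tool_pos: [579.9, 63.1, 64.5]
orientation: [0.0, 0.832, 0.554, -0.0]
ft_force: [2.1, -0.1, -3.0]
width: 18.9
grip_force: 35.0
clock: 15.83
tool_pos: [582.4, 32.1, 201.4]
orientation: [-0.0, 0.831, 0.557, 0.005]
ft_force: [0.8, 1.1, -0.1]
width: 62.0
grip_force: 0.0
clock: 16.42
tool_pos: [639.6, -76.5, 264.4]
orientation: [-0.0, 0.834, 0.552, 0.0]
ft_force: [-0.4, 0.0, -0.5]
width: 65.2
grip_force: 0.0
wrist ptr 158 0.2978 0.2981
wrist idx 172 0.3034 0.3037
scene ptr 22 0.3146 0.3106
scene idx 19 0.3123 0.3148
side ptr 25 0.2852 0.2873
side idx 26 0.2924 0.2918
```

```bash
cat > g2.py <<'E'
from h import *
th=np.radians(12); R=np.array([[np.cos(th),-np.sin(th)],[np.sin(th),np.cos(th)]]); o=np.array([580.7,10.9])
c=cam("wrist"); 
P=cloud(c); t=(P[...,:2]-o)@R-[105,115]; r=np.hypot(t[...,0],t[...,1]); a=np.arctan2(t[...,0],-t[...,1])
for lo in range(60,222,10):
    m=(r>lo)&(r<lo+10)&(P[...,2]>33.5)&(P[...,2]<41)&(c['depth']>0)&(a>.1)&(a<.6)
    if m.sum()>5: q=a[m]; print(lo,m.sum(),"mid",((q.min()+q.max())/2).round(4),"mean",q.mean().round(4),"width mm",((q.max()-q.min())*(lo+5)).round(1),"z",P[m][:,2].mean().round(1))
m=((P[...,2]>88)&(P[...,2]<100)&(np.hypot(P[...,0]-580,P[...,1]-65)<30)&(c['img'].max(2)<90)&(c['depth']>0)); print("knob",np.median(P[m],0) if m.any() else 0)
E
python3 g2.py
```

```text
60 134 mid 0.2961 mean 0.2927 width mm 14.3 z 35.7
70 136 mid 0.2954 mean 0.2964 width mm 14.5 z 35.6
80 132 mid 0.2966 mean 0.2973 width mm 14.5 z 35.5
90 131 mid 0.2971 mean 0.2982 width mm 14.4 z 35.6
100 130 mid 0.3013 mean 0.2983 width mm 13.9 z 35.5
110 127 mid 0.3002 mean 0.2991 width mm 14.1 z 35.6
120 126 mid 0.3001 mean 0.2991 width mm 14.1 z 35.6
130 124 mid 0.3 mean 0.2988 width mm 14.1 z 35.6
140 55 mid 0.2999 mean 0.2999 width mm 12.5 z 35.4
150 52 mid 0.3002 mean 0.2988 width mm 6.3 z 35.4
160 52 mid 0.3002 mean 0.2991 width mm 5.9 z 35.6
170 49 mid 0.3009 mean 0.3 width mm 5.9 z 35.7
180 35 mid 0.3046 mean 0.3027 width mm 5.5 z 37.3
190 55 mid 0.3057 mean 0.3037 width mm 6.3 z 37.7
200 56 mid 0.3054 mean 0.3033 width mm 6.2 z 37.6
210 52 mid 0.3052 mean 0.3041 width mm 5.9 z 37.9
knob [581.23838309  61.56633579  95.1013571 ]
```

The pointer reads 0.300 rad and the index 0.304 rad, about 0.7 mm short, which is in line. Now the lock lever: close the jaws, square the wrist and come down on its -x side.

```bash
python3 -m pendant '[-0.018,-0.008,0,0,0,7,1,-0.018,-0.008,0,0,0,7,1,-0.018,-0.008,0,0,0,7,1,-0.018,-0.009,0,0,0,7,1,0,0,-0.03,0,0,7,1,0,0,-0.03,0,0,0,1,0,0,0,0,0,0,1,0,0,0,0,0,0,1]' 20
python3 -m pendant '[0,0,0,0,0,0,1,0,0,0,0,0,0,1,0,0,0,0,0,0,1,0,0,0,0,0,0,1]'
python3 - <<'E'
from h import *
for n in("side","scene","wrist"):
    c=cam(n);P=cloud(c)
    m=((P[...,2]>80)&(P[...,2]<112)&(np.hypot(P[...,0]-606,P[...,1]+100)<25)&(c['depth']>0)&(c['img'].min(2)>80))
    if m.sum()>5: q=P[m]; s=np.linalg.lstsq(np.c_[2*q,np.ones(len(q))],(q**2).sum(1),rcond=None)[0]; print(n,m.sum(),s[:3],np.sqrt(s[3]+(s[:3]**2).sum()),q.mean(0))
E
```

```text
clock: 17.28
tool_pos: [566.5, -109.4, 203.5]
orientation: [-0.002, 0.63, 0.777, -0.001]
ft_force: [1.0, -0.0, 1.0]
width: 19.8
grip_force: 0.0
clock: 17.62
tool_pos: [568.4, -109.8, 205.7]
orientation: [0.001, 0.629, 0.777, 0.0]
ft_force: [0.3, 0.1, 0.0]
width: 1.3
grip_force: 0.0
side 79 [ 605.90729872 -101.95243868   97.55380245] 13.738426188178277 [ 600.83304833 -107.56336395  102.27145289]
scene 60 [ 609.59285899 -101.44072679   95.86632848] 12.842880044963866 [612.27650959 -98.13433673 100.05598972]
wrist 725 [ 605.81881291 -101.45587818   97.77707879] 12.59265906313923 [604.14189076 -99.67268423 105.94532197]
```

```bash
python3 -m pendant '[0,0,-0.04,0,0,0,1,0,0,-0.04,0,0,0,1,0,0,-0.039,0,0,0,1,0,0,0,0,0,0,1,0,0,0,0,0,0,1]'
python3 -m pendant '[0.0098,0.0021,0,0,0,0,1,0.0098,0.0021,0,0,0,0,1,0.0098,0.0021,0,0,0,0,1,0.0098,0.0021,0,0,0,0,1,0.0098,0.0021,0,0,0,0,1,0.0098,0.0021,0,0,0,0,1,0,0,0,0,0,0,1,0,0,0,0,0,0,1]'
python3 -m pendant '[0.0049,0.001,0,0,0,0,1,0.0039,0.0008,0,0,0,0,1,0,0,0,0,0,0,1,0,0,0,0,0,0,1]'
```

```text
clock: 18.18
tool_pos: [566.4, -109.7, 84.7]
orientation: [-0.002, 0.629, 0.777, -0.001]
ft_force: [0.3, -0.5, 1.4]
width: 0.3
grip_force: 0.0
clock: 18.85
tool_pos: [627.0, -96.8, 85.3]
orientation: [-0.0, 0.629, 0.777, -0.0]
ft_force: [0.1, 0.0, -0.5]
width: 0.5
grip_force: 0.0
clock: 19.18
tool_pos: [635.4, -95.4, 85.6]
orientation: [0.0, 0.629, 0.777, 0.0]
ft_force: [-0.6, 0.1, 0.8]
width: 0.2
grip_force: 0.0
```

```bash
python3 -m pendant '[0.0029,0.0006,0,0,0,0,1,0,0,0,0,0,0,1,0,0,0,0,0,0,1]'
python3 -m pendant '[0.002,0.0004,0,0,0,0,1,0,0,0,0,0,0,1,0,0,0,0,0,0,1]'
```

```text
clock: 19.43
tool_pos: [638.3, -94.8, 85.6]
orientation: [0.0, 0.629, 0.777, 0.0]
ft_force: [0.6, 0.1, 0.6]
width: 0.2
grip_force: 0.0
clock: 19.68
tool_pos: [640.3, -94.4, 85.6]
orientation: [0.0, 0.629, 0.777, -0.0]
ft_force: [-0.7, -0.7, 1.0]
width: 0.6
grip_force: 0.2
```

```bash
python3 -m pendant '[0.0029,0.0006,0,0,0,0,1,0,0,0,0,0,0,1,0,0,0,0,0,0,1]'
python3 -m pendant '[0.002,0.0004,0,0,0,0,1,0,0,0,0,0,0,1,0,0,0,0,0,0,1]'
python3 -m pendant '[0.002,0.0004,0,0,0,0,1,0,0,0,0,0,0,1,0,0,0,0,0,0,1]'
```

```text
clock: 19.93
tool_pos: [643.4, -93.7, 85.6]
orientation: [0.0, 0.629, 0.777, 0.0]
ft_force: [-0.4, -0.9, -0.3]
width: 0.4
grip_force: 0.1
clock: 20.18
tool_pos: [645.1, -93.5, 85.5]
orientation: [-0.0, 0.629, 0.777, -0.0]
ft_force: [-1.2, -0.5, -0.2]
width: 0.5
grip_force: 0.6
clock: 20.43
tool_pos: [645.5, -93.4, 85.3]
orientation: [-0.001, 0.629, 0.777, -0.001]
ft_force: [-8.4, -1.0, 4.1]
width: 0.6
grip_force: 4.3
```

The stop is reached: the force rises to 8 N at the expected position. I back off, rise and check everything numerically.

```bash
python3 -m pendant '[-0.0095,-0.002,0,0,0,0,1,-0.019,-0.004,0.01,0,0,0,1,0,0,0.04,0,0,0,1,0,0,0.04,0,0,0,1,0,0,0.04,0,0,0,1,0.02,0,0.035,0,0,0,1,0.02,0,0.035,0,0,0,1,0,0,0,0,0,0,1]'
python3 -m pendant '[0,0,0,0,0,0,1,0,0,0,0,0,0,1,0,0,0,0,0,0,1]'
python3 g2.py | tail -9; python3 - <<'E'
from h import *
th=np.radians(12); R=np.array([[np.cos(th),-np.sin(th)],[np.sin(th),np.cos(th)]]); o=np.array([580.7,10.9])
c=cam("wrist");P=cloud(c); ok=(c['depth']>0); T=(P[...,:2]-o)@R
m=ok&(P[...,2]>85)&(P[...,2]<112)&(abs(T[...,1]+115)<25)&(abs(T[...,0]-50)<60)
q=P[m]; s=np.linalg.lstsq(np.c_[2*q,np.ones(len(q))],(q**2).sum(1),rcond=None)[0]; print("ball",(s[:2]-o)@R,s[2])
m=ok&(P[...,2]>80)&(P[...,2]<90)&(abs(T[...,1]+20)<15)&(abs(T[...,0]-60)<40); print("peg",T[m].mean(0))
m=ok&(P[...,2]>64)&(P[...,2]<73)&(abs(T[...,0]+60)<30)&(T[...,1]<-30); print("tab y",T[m].mean(0),T[m].min(0))
m=ok&(P[...,2]>24)&(P[...,2]<33)&(T[...,0]<-76)&(T[...,0]>-96)&(T[...,1]>-30)&(T[...,1]<15); print("pawl region x at y-10..3", [ (y,T[m&(abs(T[...,1]-y)<2)][:,0].max().round(1) if (m&(abs(T[...,1]-y)<2)).any() else None) for y in range(-26,15,4)])
E
```

```text
clock: 21.1
tool_pos: [663.5, -98.7, 294.1]
orientation: [0.005, 0.629, 0.777, 0.004]
ft_force: [0.2, -0.4, 1.0]
width: 0.2
grip_force: 0.0
clock: 21.35
tool_pos: [657.7, -99.0, 284.2]
orientation: [-0.001, 0.629, 0.777, -0.001]
ft_force: [0.3, 0.4, 0.0]
width: 0.6
grip_force: 0.0
140 50 mid 0.2973 mean 0.3004 width mm 10.9 z 35.6
150 47 mid 0.3019 mean 0.2998 width mm 6.2 z 35.5
160 48 mid 0.3027 mean 0.2998 width mm 6.5 z 35.4
170 44 mid 0.3002 mean 0.3005 width mm 6.5 z 35.4
180 29 mid 0.3053 mean 0.3047 width mm 5.8 z 37.8
190 47 mid 0.306 mean 0.3035 width mm 5.8 z 37.7
200 43 mid 0.3048 mean 0.3054 width mm 6.1 z 37.9
210 45 mid 0.3059 mean 0.3046 width mm 5.7 z 37.6
knob [582.81515334  55.06639423  93.81099154]
ball [  63.8227453  -115.13548171] 95.324317066448
peg [ 65.07719747 -20.40821966]
tab y [-57.45521779 -62.45781099] [-82.97812108 -66.90926317]
pawl region x at y-10..3 [(-26, np.float64(-89.3)), (-22, np.float64(-88.8)), (-18, np.float64(-88.8)), (-14, np.float64(-91.1)), (-10, np.float64(-85.5)), (-6, np.float64(-83.7)), (-2, np.float64(-83.3)), (2, np.float64(-84.2)), (6, np.float64(-77.7)), (10, np.float64(-76.1)), (14, np.float64(-76.1))]
```

```bash
python3 -c "
from workcell import *
print(hand_in())"
```

```text
the job is handed in; nothing more can be done
None
```

The job is done and handed in: the bolt is fully drawn, the slide is home behind the sprung pawl, the gauge pointer stands about 0.8 mm short of the index mark, and the lock lever is fully over.

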